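# Free a cocked block from a sprung drilling jig

### The job

The hardwood block has jammed cocked between the stop and the sprung jaw of the sloping drilling jig. Do not wrench it out: first press its raised end down until the block lies flat on the jig's bed, then take it by its sides, lift it clear of the jig, and set it down gently in the grey tray, inside the walls and standing on the same narrow face it stood on in the jig. Leave the spool, the tape measure and the standing bolt where they are.

Things in the scene. Friction and masses are not known exactly. Their poses are not given: they have to be found in the camera images.
- jig_bed: Sloping steel bed of a fixed blue drilling jig. Origin: on the bed's surface, midway between the stops, in the middle of the block's width, 47 mm above the bench. z: the bed's normal, leaning 30 deg from vertical, roughly towards the robot's right; x: up the slope (to the left); y: level, along the nest, roughly towards the robot. No part of the jig stands more than 52 mm above the bed, along the normal.
- stop_face (a point): Middle of the foot of the dark fixed stop's face, at bed y = -49 mm. The stop is 50 mm high and 44 mm wide in the bed's x, a solid end wall for the block.
- jig_jaw (a joint): Aluminium sprung jaw facing the fixed stop, face at bed y = +49 mm when 0 (start), 40 mm wide in x, reaching 42 mm above the bed; its blue housing ends at y = +88 mm. Slides along bed y, + is outwards; m. A spring pushes it inwards with 9 to 12 N; range -6.6 to +0.6 mm only, so raising the block's high end jams it harder.
- fence (a point): Middle of the top inner edge of the low dark fence along the bed's downhill side, 10 mm high and thick, face at bed x = -17 mm; the block leans on it.
- guard (a point): Middle of the top edge of the yellow chip guard, a sheet 52 mm high standing square on the bed's uphill edge, at bed x = +83 mm; between it and the block the bed is free.
- block: Hardwood block, 0.13 to 0.22 kg. x: its 45 mm height (pointing away from the bed), y: its 90 mm length, z: its 34 mm width (pointing downhill). Origin: centre of its uphill 45 x 90 mm side face. At the start cocked 15 deg about the bed's x axis: its end at the bed's +y is raised, that end's lower corner 23 mm above the bed against the sprung jaw, its upper corner 67 mm.
- block_center (a point): Centre of the block. The block's low end rests on the bed, top corner against the fixed stop; friction holds it cocked. About 5 to 12 N near the raised end presses it flat, then the force rises sharply at the bed. Flat, its top is 45 mm above the bed and it is loose by 2 mm in its length, free to lift along the bed's normal.
- tray: Grey open tray fixed on the bench, 172 (x) x 160 (y) mm outside, walls 5 mm thick, rim 39 mm above the bench, inner floor 19 mm above it (20 mm deep). Origin: centre of its underside.
- spool: Rusty steel spacer spool standing on the bench, 34 mm across, 54 mm high; a bystander. Origin: centre of its foot.
- tape: Yellow tape measure standing on the bench, 36 x 78 x 60 mm; a bystander. Origin: centre of its underside.
- standing_bolt: Dark hex bolt standing on its head, 22 mm across, 87 mm high; a bystander. Origin: centre of its foot.

How it is judged (in metres and radians):
On the way, in this order (a step that is already met when the one before it is completed fails the run):
1. the block lies flat on the jig's bed between the stops (within about 3.5 deg, its middle no more than 26 mm above the bed) (angle between the y axis of block and the y axis of jig_bed, either way round below 0.06 rad and angle between the x axis of block and the z axis of jig_bed, either way round below 0.1 rad and z of block_center in the frame of jig_bed below 0.026 m and distance between block_center and jig_bed below 0.032 m), for 0.2 s.
2. the block is lifted clear of the jig, its middle over 85 mm from the bed (z of block_center in the frame of jig_bed above 0.085 m), for 0.1 s.
At the end, for the whole second after the job is handed in: The block stands at rest on the tray's floor inside its walls, on the narrow face it stood on in the jig (upright within about 6 deg, its middle no more than 45 mm above the tray's underside, so on the floor and not on the rim), released (x of block_center in the frame of tray between -0.07 and 0.07 m and y of block_center in the frame of tray between -0.065 and 0.065 m and z of block_center in the frame of tray below 0.045 m and angle between block's own x axis and vertical below 0.1 rad and linear speed of block below 0.02 m/s); the robot touches nothing.
It fails at once if the block falls freely (faster than 0.6 m/s while no finger touches it, a drop of about 2 cm) (linear speed of block above 0.6 m/s and contact force between the fingers and block below 0.05 N).
It fails at once if the spool is moved by more than 3 cm (distance of spool from where it was at the start of the episode above 0.03 m).
It fails at once if the tape measure is moved by more than 3 cm (distance of tape from where it was at the start of the episode above 0.03 m).
It fails at once if the standing bolt is moved by more than 3 cm or knocked over (distance of standing_bolt from where it was at the start of the episode above 0.03 m or angle between standing_bolt's own z axis and vertical above 0.5 rad).
It also fails if it takes over 58 s, if anything falls off the work surface, if the arm or the gripper's body presses on something with over 40 N, if the wrist force passes 120 N, or if a joint passes its speed limit or range.

### The arm

A 6-joint arm with a two-finger parallel gripper is mounted at the origin on a cart in front of the work surface, level with it; the furniture and walls round the work are solid. World frame = base frame: x ahead of the robot, y to its left, z up, the work surface at z = 0. Lengths are in mm, angles in rad, forces in N, time in s.
With the tool pointing down it reaches from about 275 to 750 mm from the base axis. Payload 10.2 kg.
Tool frame: the origin (TCP) lies at the very end of the fingers, on their centre line; the grasp point (between the pads) lies 19 mm behind it; z points along the fingers, y is the line along which they close (so a half turn about z gives the same grasp; the last joint's range is limited). The gripper opens to 85 mm and grips with 20 to 120 N. Pads are 22 mm wide; open, the fingers measure 114 mm over their backs; the gripper's body (76 mm by 85 mm) begins 54 mm behind the grasp point. The pads swing forward as they close: fully open they stand 13 mm farther back than shut.
Start: joints at [1.03, 0.313, 1.498, -0, 1.331, -0.223], TCP at [164.063, 498.713, 231.294] pointing down, gripper open.
Joint ranges: [-2.94, 2.94], [-0.97, 2.17], [0.19, 2.56], [-1.23, 4.37], [0.02, 3.11], [-2.88, 2.88]. Speed limits (rad/s): [2.39, 2.39, 3.01, 3.14, 3.14, 3.14].

### API

Orientations are given as a unit quaternion [w, x, y, z].
In Python, from rig import telemetry, optics, ctrl gives the robot as it stands.
- The arm moves only by the tool servo_tool, never from a script. Its argument "deltas" is a list of rows, each a list of 3 entries, a list of its own where there are three numbers: the shift along the tool's x, y, z in units of 20 cm (1.0 is 20 cm), then the turn, a rotation vector about the tool's x, y, z in units of 90 degrees (1.0 is 90 degrees), then the opening, from 0 (shut) to 1 (fully open). A call has 1 to 8 rows; each row shifts and turns the commanded pose from where the row before left it, along the tool's axes as they then stand; what a row does not reach is not made up. A row lasts 1/10 s, in which the tool goes at most 50 mm and 8.59 degrees, less where a joint would pass 70% of its speed; a pose out of reach is approached as far as the arm can. A call with a number of a shift or a turn outside -1 to 1 is refused whole. A call with a gripper value outside its range is refused whole. The fingers move at their own pace and stop on an object; "squeeze" is the grip in N (left out, the last holds). Time passes only in rows, so rows that do not move let the fingers close. It gives the time, the measured TCP pose, the force, the opening and the grip force at its end, in the units of the state.
- telemetry.sense(): the state, without advancing time (a new reading comes with each control period).
- optics.capture(name): name is "scene" or "top"; returns the picture (400x640x3 uint8, blue, green, red); there is no depth.
- optics.camera_model(name): a dict with "vfov" (degrees; the focal length in pixels is half the picture's height over the tangent of half this angle, whatever the lens; pixels are square), "cx", "cy" (the principal point, pixels), "dist" ([k1, k2, p1, p2, k3] as OpenCV has them; the pictures are not rectified), "R" (3x3) and "t" (3): a world point X has camera coordinates R X + t. Camera axes: x right, y down, z forward; pixel columns grow to the right and rows downward; lengths in mm; the calibration is good to about 2 mm. A picture is of the moment at which its call begins. camera_model takes no time and is no camera call.
- ctrl.finish_job(): hands the job in; it is judged then, once.
The state is a dict: "time_s": time; "joints": joint angles; "dq": joint speeds; "tau": joint torques, N m; "eef_pos": TCP position; "ee_rot": TCP orientation; "force": force on the tool from outside, world axes, zero at the start; "wrist_torque": the same for the moment, N m; "grip_width": opening from 0.0 (shut) to 1.0 (fully open); "grip_force": force on a finger pad.
Only numpy, scipy, OpenCV 4.12 (cv2) and the standard library are available. Lean on these libraries where they do the work, as an engineer would, in place of code of your own. Each camera call takes 0.05 s, during which the arm holds its last target. There are 200 camera calls.

## Working session

There is one attempt and no reset: what is moved stays moved. The work goes in short steps, Python scripts to look and compute and a tool call to move; the robot and the scene stay as the last step left them, time stands still between calls to the robot, and variables do not carry over. Pictures are saved under pics/ and viewed, at most 10 in all, crops included, and the job is handed in when it is done.

Besides the shell and the picture viewer there is one more tool, called after "Emit:" by a JSON object that holds its "api" and its "payload", one argument or row to a line. servo_tool: Moves the arm, as the interface text tells. Its arguments: {"type":"object","properties":{"deltas":{"type":"array"},"squeeze":{"type":"number"}},"required":["deltas"]}

```bash
ls; mkdir -p pics; python3 - <<'E'
from rig import telemetry, optics, ctrl
import cv2
print(telemetry.sense())
for n in ("scene","top"):
    cv2.imwrite(f"pics/{n}0.png",optics.capture(n)); print(n,optics.camera_model(n))
E
```

```text
pics
{'time_s': 0.0, 'joints': array([ 1.02961818e+00,  3.13450465e-01,  1.49843189e+00, -3.18032193e-05,
        1.33099963e+00, -2.23381802e-01]), 'dq': array([ 0.00096494,  0.00108239,  0.00053171,  0.00082208,  0.00016905,
       -0.00082555]), 'tau': array([-6.63240407e-04, -4.12263393e+01, -2.59738898e+01, -2.25322924e-04,
        4.16923678e-03, -1.84536486e-05]), 'eef_pos': array([163.92344004, 498.48238639, 230.73679252]), 'ee_rot': array([-2.26154301e-04,  1.58226586e-01,  9.87402619e-01, -6.03891746e-04]), 'force': array([-0.63701396,  0.6929967 ,  0.25650038]), 'wrist_torque': array([-0.00358079, -0.00047166,  0.05267577]), 'grip_force': 0.0, 'grip_width': 1.000149218317501}
scene {'vfov': 46.38983250315498, 'cx': 323.01700508840315, 'cy': 196.01911997957905, 'dist': array([0.03279587, 0.        , 0.        , 0.        , 0.        ]), 'R': array([[ 0.63707817, -0.77052993,  0.02037247],
       [-0.2891872 , -0.26343412, -0.92031149],
       [ 0.71449435,  0.5804189 , -0.39065552]]), 't': array([-480.85801657,  264.96714346,  734.21415572])}
top {'vfov': 49.390207114192414, 'cx': 319.47533023473886, 'cy': 214.5779548849451, 'dist': array([0.00444974, 0.        , 0.        , 0.        , 0.        ]), 'R': array([[-0.0261961 , -0.999603  ,  0.01037334],
       [-0.99523961,  0.02510451, -0.09416944],
       [ 0.09387164, -0.01279083, -0.99550214]]), 't': array([-76.47832742, 606.31431599, 963.29018672])}
```

View pics/scene0.png

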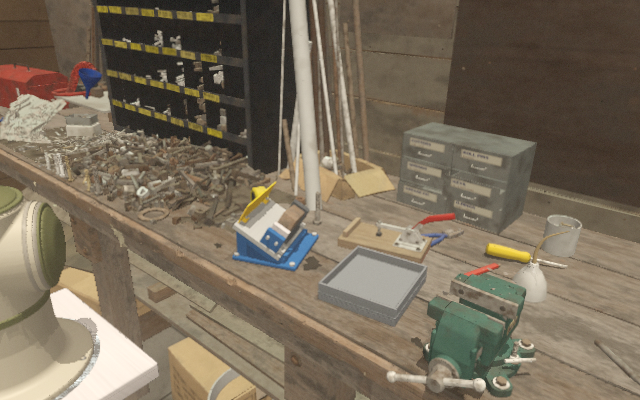

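View pics/top0.png

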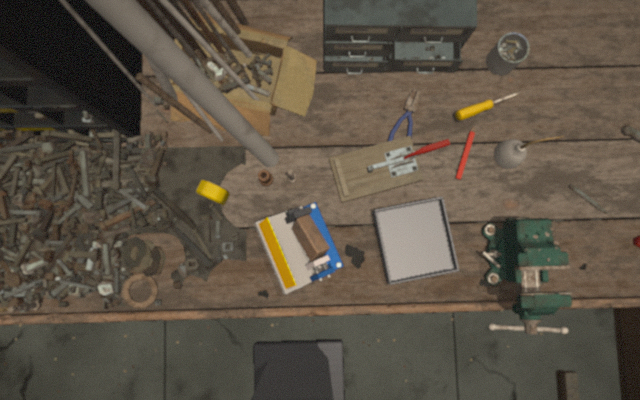

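Scene: blue jig around (275,235) with the yellow guard on its left, grey tray at (373,283). Top: jig at (300,248) with block at (310,238), tray at (415,240), spool (264,177), bolt (291,176), tape (212,191). Next I'll enlarge the jig in both views.

```bash
python3 - <<'E'
import cv2, numpy as np
a=cv2.imread("pics/top0.png")[190:305,245:355]; b=cv2.imread("pics/scene0.png")[170:280,225:330]
a=cv2.resize(a,None,fx=5,fy=5,interpolation=cv2.INTER_CUBIC);b=cv2.resize(b,None,fx=5,fy=5,interpolation=cv2.INTER_CUBIC)
cv2.imwrite("pics/ta.png",a);cv2.imwrite("pics/sb.png",b)
E
```

```text
(no output)
```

View pics/ta.png

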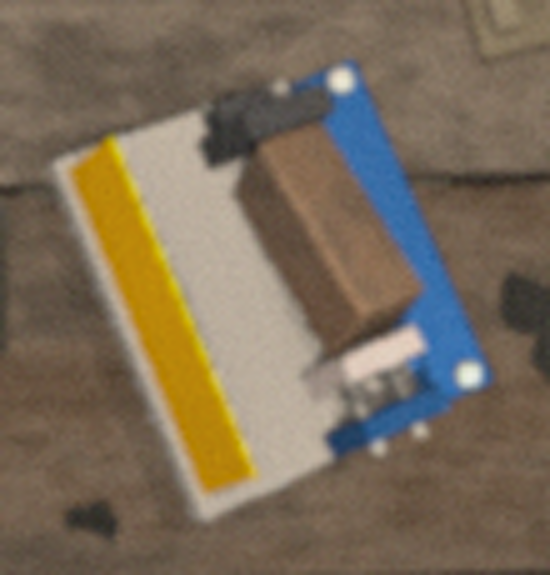

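View pics/sb.png

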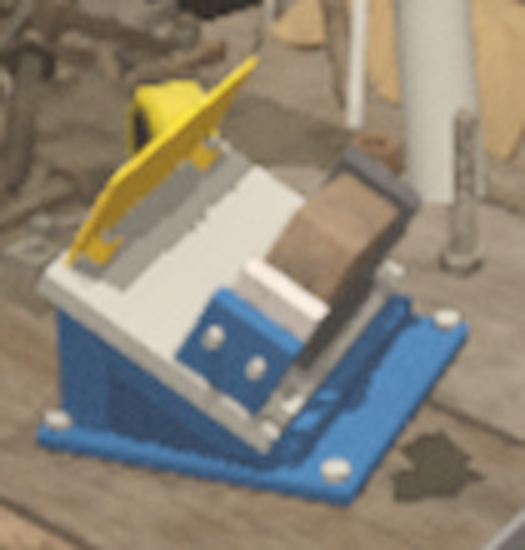

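The enlarged top crop shows the guard's top edge from (110,140) to (252,475), the raised end's top corners near (355,310) and (420,290), and the base screws at (342,80) and (468,375). In the scene crop the guard edge runs (255,60)–(110,185) and the screws are at (447,318) and (335,468). I'll triangulate these and locate the tray.

```bash
cat > h.py <<'E'
import cv2, numpy as np, json
from rig import telemetry, optics
def K(m):
    f=200/np.tan(np.radians(m["vfov"])/2); return np.array([[f,0,m["cx"]],[0,f,m["cy"]],[0,0,1]])
C={n:optics.camera_model(n) for n in("scene","top")}
def nrm(n,p): return cv2.undistortPoints(np.array(p,float).reshape(-1,1,2),K(C[n]),C[n]["dist"]).reshape(-1,2)
def ray(n,p):
    m=C[n]; d=np.c_[nrm(n,p),np.ones(len(nrm(n,p)))]@m["R"]; return -m["R"].T@m["t"], d/np.linalg.norm(d,axis=1)[:,None]
def onz(n,p,z):
    o,d=ray(n,p); return o+d*((z-o[2])/d[:,2])[:,None]
def tri(ps,pt):
    P=[np.c_[C[n]["R"],C[n]["t"]] for n in("scene","top")]
    X=cv2.triangulatePoints(P[0],P[1],nrm("scene",ps).T,nrm("top",pt).T); X=(X[:3]/X[3]).T
    e=[np.abs(proj(n,X)-np.array(p)).max(1) for n,p in(("scene",ps),("top",pt))]
    return X,np.round(e,1)
def proj(n,X):
    m=C[n]; return cv2.projectPoints(np.array(X,float).reshape(-1,1,3),cv2.Rodrigues(m["R"])[0],m["t"],K(m),m["dist"])[0].reshape(-1,2)
def up(p,o,s=5): return (np.array(p,float)+.5)/s-.5+np.array(o)
def bedR(yaw): # yaw: heading of bed x's level part
    c,s=np.cos(yaw),np.sin(yaw);h=np.array([c,s,0]);z=np.array([0,0,1.]);a=np.radians(30)
    bx=h*np.cos(a)+z*np.sin(a); bz=-h*np.sin(a)+z*np.cos(a); return np.c_[bx,np.cross(bz,bx),bz]
E
python3 - <<'E'
from h import *
np.set_printoptions(precision=1,suppress=True)
t=up([(110,140),(252,475),(342,80),(468,375)],(245,190)); s=up([(255,60),(110,185),(447,318),(335,468)],(225,170))
X,e=tri(s,t); print(X,e)
for a,b in((0,1),(2,3)):
    d=X[b]-X[a]; print(np.linalg.norm(d), np.degrees(np.arctan2(d[1],d[0]))) # bed y heading
# tray
g=cv2.imread("pics/top0.png"); m=cv2.inRange(g[180:300,360:475],(0,0,0),(255,255,255))
hsv=cv2.cvtColor(g,cv2.COLOR_BGR2HSV); m=((hsv[...,1]<38)&(hsv[...,2]>95)).astype(np.uint8)
m[:180]=0;m[300:]=0;m[:,:355]=0;m[:,475:]=0
m=cv2.morphologyEx(m,cv2.MORPH_OPEN,np.ones((3,3)))
c=max(cv2.findContours(m,0,2)[0],key=cv2.contourArea); r=cv2.minAreaRect(c); bx=cv2.boxPoints(r); print(r,bx)
for z in(19,39):
    q=onz("top",bx,z); print(z,q,np.linalg.norm(np.diff(q,axis=0),axis=1),q.mean(0))
A=cv2.resize(g[185:295,360:475],None,fx=5,fy=5,interpolation=2); B=cv2.resize(cv2.imread("pics/scene0.png")[240:330,310:435],None,fx=5,fy=5,interpolation=2)
print(g[240,415],hsv[240,415])
cv2.imwrite("pics/tray.png",np.vstack([cv2.resize(A,(575,550))[:, :], ])); cv2.imwrite("pics/trays.png",B)
E
```

```text
[[ 591.3   16.3  134.8]
 [ 453.7  -37.3  131.7]
 [ 626.5  -77.6   15.4]
 [ 489.3 -131.9   15.5]] [[0.4 0.4 0.1 0.1]
 [0.3 0.3 0.1 0. ]]
147.75773504627588 -158.72224845264273
147.62741016987732 -158.40072619536787
((414.07696533203125, 239.88462829589844), (75.89693450927734, 66.48336029052734), 78.69007110595703) [[374.  209.2]
 [439.2 196.2]
 [454.1 270.6]
 [388.9 283.6]]
19 [[ 614.4 -218.5   19. ]
 [ 641.  -371.    19. ]
 [ 469.  -396.1   19. ]
 [ 443.5 -245.9   19. ]] [154.8 173.9 152.4] [ 542.  -307.9   19. ]
39 [[ 612.3 -215.7   39. ]
 [ 638.4 -365.2   39. ]
 [ 469.8 -389.8   39. ]
 [ 444.8 -242.6   39. ]] [151.7 170.4 149.3] [ 541.3 -303.3   39. ]
[155 164 172] [ 16  25 172]
```

View pics/trays.png

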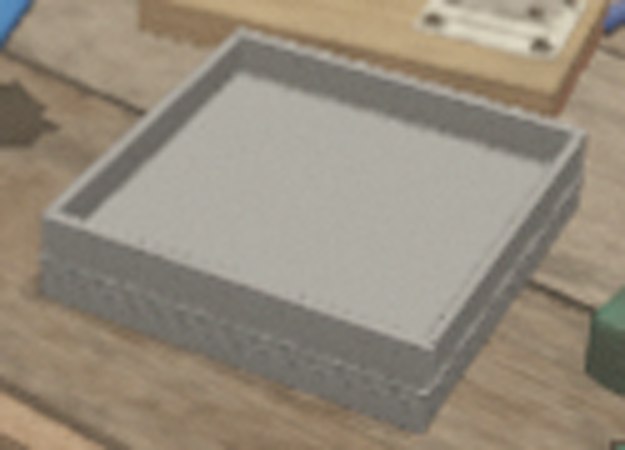

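The tray crop shows the outer rim corners at (45,212), (240,30), (588,130) and (435,345). The guard comes out at z≈133 (expected 133.5). Next I'll check the bed origin by projecting the predicted block, jaw and stop corners against what I saw.

```bash
cat >> h.py <<'E'
BR=bedR(np.radians(111.45)); 
G=np.array([522.5,-10.5,133.2]); O=G-BR@np.array([83,0,52.])
def bed(p): return O+np.array(p,float)@BR.T
E
python3 - <<'E'
from h import *
np.set_printoptions(precision=1,suppress=True)
print(O,BR)
P=dict(blk_up_hi=(17,37.4,67),blk_dn_hi=(-17,37.4,67),blk_up_lo=(17,-49.5,43.5),blk_dn_lo=(-17,-49.5,43.5),blk_up_rb=(17,49,23),jaw_up=(20,49,42),jaw_dn=(-20,49,42),stop_up=(22,-49,50),stop_dn=(-22,-49,50))
for k,p in P.items():
    X=bed(p)
    print(k,X,"top",(proj("top",X)-[245,190])*5+2,"scene",(proj("scene",X)-[225,170])*5+2)
s=up([(45,212),(240,30),(588,130),(435,345)],(310,240))
q=onz("scene",s,39); print(q,q.mean(0),np.linalg.norm(np.diff(q,axis=0),axis=1))
X,e=tri(s,[(385,283),(374,209),(443,197),(457.5,270)]);print(X,e)
E
```

```text
[539.3 -53.2  46.7] [[-0.3 -0.9  0.2]
 [ 0.8 -0.4 -0.5]
 [ 0.5  0.   0.9]]
blk_up_hi [511.3 -84.4 113.2] top [[363.8 329.5]] scene [[288.4 213.6]]
blk_dn_hi [ 522.1 -111.8   96.2] top [[427.8 302.2]] scene [[352.3 259.6]]
blk_up_lo [587.9 -41.6  92.8] top [[258.7 151.7]] scene [[337.7 175.8]]
blk_dn_lo [598.7 -69.   75.8] top [[322.9 128.6]] scene [[396.6 218.1]]
blk_up_rb [492.5 -68.1  75.1] top [[326.7 374.5]] scene [[232.5 296. ]]
jaw_up [495.  -74.5  93. ] top [[341.3 368.9]] scene [[246.3 261.4]]
jaw_dn [ 507.7 -106.8   73. ] top [[415.4 336.6]] scene [[321.2 315.5]]
stop_up [587.1 -40.8 101. ] top [[256.  152.2]] scene [[335.1 160. ]]
stop_dn [601.  -76.3  79. ] top [[339.4 122.2]] scene [[411.5 214.8]]
[[ 445.  -244.2   39. ]
 [ 611.3 -216.6   39. ]
 [ 638.3 -372.4   39. ]
 [ 472.1 -400.8   39. ]] [ 541.6 -308.5   39. ] [168.6 158.1 168.6]
[[ 448.3 -237.1   34. ]
 [ 612.8 -215.7   38.1]
 [ 636.1 -373.3   40.3]
 [ 471.9 -399.1   37.9]] [[1.7 0.  0.  0.9]
 [1.1 0.  0.  0.6]]
```

The bed origin is confirmed, with a 3 mm shift towards the stop. The tray centre is about (541,-307) with its rim at about 39 mm. Next I'll write a helper that works out the moves.

```bash
cat >> h.py <<'E'
O=O-3*BR[:,1]
from scipy.spatial.transform import Rotation as Ro
TB=np.c_[BR[:,1],BR[:,0],-BR[:,2]]   # tool axes when square on the bed
def go(X,R=None):
    s=telemetry.sense(); q=s["ee_rot"]; Rt=Ro.from_quat([q[1],q[2],q[3],q[0]]); R=Rt.as_matrix() if R is None else R
    d=np.array(X)-s["eef_pos"]; rv=(Rt.inv()*Ro.from_matrix(R)).as_rotvec()
    print("t",s["time_s"],"pos",s["eef_pos"].round(1),"bed",((s["eef_pos"]-O)@BR).round(1),"F bed",(s["force"]@BR).round(1),"F",s["force"].round(1),"grip",s["grip_width"],s["grip_force"],"j",s["joints"].round(2))
    print("turn units (now frame)",(rv/(np.pi/2)).round(4),"shift units in target frame",(R.T@d/200).round(4),"in now frame",(Rt.as_matrix().T@d/200).round(4))
E
python3 -c "
from h import *
print(O,bed((0,27,120)))
go(bed((0,27,120)),TB)"
```

```text
[542.07006878 -52.10524925  46.666679  ] [ 538.88151722 -117.82307894  150.58972746]
t 0.1 pos [163.9 498.5 230.8] bed [ 655.6  150.6 -165.9] F bed [-0.5  0.1 -0.3] F [ 0.  -0.3 -0.5] grip 1.0015097676690945 0.0 j [ 1.03  0.31  1.5   0.    1.33 -0.22]
turn units (now frame) [-0.3204  0.1149 -0.4305] shift units in target frame [-0.618  -3.2782 -1.4296] in now frame [-2.744  -2.3411  0.4029]
```

Emit:
{"api": "servo_tool", "payload": {
  "deltas": [
    [[0, 0, 0], [-0.0534, 0.0191, -0.0717], 0],
    [[0, 0, 0], [-0.0534, 0.0191, -0.0717], 0],
    [[0, 0, 0], [-0.0534, 0.0191, -0.0717], 0],
    [[0, 0, 0], [-0.0534, 0.0191, -0.0717], 0],
    [[0, 0, 0], [-0.0534, 0.0191, -0.0717], 0],
    [[0, 0, 0], [-0.0534, 0.0191, -0.0717], 0],
    [[0, 0, 0], [0, 0, 0], 0]
  ],
  "squeeze": 40
}}

```text
time_s: 0.8
eef_pos: [164.6, 497.7, 230.3]
ee_rot: [-0.048, -0.177, 0.95, 0.252]
force: [0.3, -0.0, -0.1]
grip_width: 0.0
grip_force: 0.0
```

```bash
python3 -c "
from h import *
go(bed((0,27,160)),TB)"
```

```text
t 0.8 pos [164.6 497.7 230.3] bed [ 654.5  150.3 -165.8] F bed [-0.2 -0.3 -0. ] F [ 0.3 -0.  -0.1] grip 8.982715472403619e-05 0.0 j [ 0.79  0.15  1.81  0.56  1.03 -1.4 ]
turn units (now frame) [-0.0024  0.0009 -0.004 ] shift units in target frame [-0.6164 -3.2727 -1.6292] in now frame [-0.6392 -3.2748 -1.616 ]
```

Emit:
{"api": "servo_tool", "payload": {
  "deltas": [
    [[-0.04, -0.2045, -0.101], [0, 0, 0], 0],
    [[-0.04, -0.2045, -0.101], [0, 0, 0], 0],
    [[-0.04, -0.2045, -0.101], [0, 0, 0], 0],
    [[-0.04, -0.2045, -0.101], [0, 0, 0], 0],
    [[-0.04, -0.2045, -0.101], [0, 0, 0], 0],
    [[-0.04, -0.2045, -0.101], [0, 0, 0], 0],
    [[-0.04, -0.2045, -0.101], [0, 0, 0], 0],
    [[-0.04, -0.2045, -0.101], [0, 0, 0], 0]
  ]
}}

```text
time_s: 1.6
eef_pos: [355.7, 180.0, 208.8]
ee_rot: [-0.049, -0.175, 0.951, 0.251]
force: [1.3, 0.5, -0.1]
grip_width: -0.0
grip_force: 0.0
```

```bash
python3 -c "
from h import *
go(bed((0,27,160)),TB)"
```

```text
t 1.6 pos [355.7 180.  208.8] bed [327.2  88.5  -1.7] F bed [-0.1 -1.4 -0.1] F [ 1.3  0.5 -0.1] grip -0.00026298490653452205 0.0 j [-0.14  0.11  1.91  0.45  1.41 -2.21]
turn units (now frame) [-0.0042  0.0004 -0.0069] shift units in target frame [-0.3077 -1.6358 -0.8083] in now frame [-0.326  -1.6377 -0.7972]
```

j6 is heading towards its limit, so I'll use the equivalent half-turned grasp.

Emit:
{"api": "servo_tool", "payload": {
  "deltas": [
    [[0, 0, 0], [0, 0, 0.091], 0],
    [[0, 0, 0], [0, 0, 0.091], 0],
    [[0, 0, 0], [0, 0, 0.091], 0],
    [[0, 0, 0], [0, 0, 0.091], 0],
    [[0, 0, 0], [0, 0, 0.091], 0],
    [[0, 0, 0], [0, 0, 0.091], 0],
    [[0, 0, 0], [0, 0, 0.091], 0],
    [[0, 0, 0], [0, 0, 0.091], 0]
  ]
}}

```text
time_s: 2.4
eef_pos: [355.1, 181.9, 208.8]
ee_rot: [-0.177, 0.37, 0.893, 0.184]
force: [0.1, -0.0, 1.1]
grip_width: 0.003
grip_force: 0.0
```

Emit:
{"api": "servo_tool", "payload": {
  "deltas": [
    [[0, 0, 0], [0, 0, 0.091], 0],
    [[0, 0, 0], [0, 0, 0.091], 0],
    [[0, 0, 0], [0, 0, 0.091], 0],
    [[0, 0, 0], [0, 0, 0.091], 0],
    [[0, 0, 0], [0, 0, 0.091], 0],
    [[0, 0, 0], [0, 0, 0.091], 0],
    [[0, 0, 0], [0, 0, 0.091], 0],
    [[0, 0, 0], [0, 0, 0.091], 0]
  ]
}}

```text
time_s: 3.2
eef_pos: [355.0, 181.9, 208.8]
ee_rot: [-0.249, 0.795, 0.551, 0.059]
force: [-0.5, -1.0, 0.3]
grip_width: -0.002
grip_force: 0.0
```

Emit:
{"api": "servo_tool", "payload": {
  "deltas": [
    [[0, 0, 0], [0, 0, 0.091], 0],
    [[0, 0, 0], [0, 0, 0.091], 0],
    [[0, 0, 0], [0, 0, 0.091], 0],
    [[0, 0, 0], [0, 0, 0.091], 0],
    [[0, 0, 0], [0, 0, 0.091], 0],
    [[0, 0, 0], [0, 0, 0.08], 0],
    [[0, 0, 0], [0, 0, 0], 0]
  ]
}}

```text
time_s: 3.9
eef_pos: [355.0, 182.0, 208.8]
ee_rot: [-0.252, 0.949, 0.182, -0.047]
force: [0.8, 0.1, 0.3]
grip_width: -0.001
grip_force: 0.0
```

```bash
sed -i 's/^TB=.*/TB=np.c_[-BR[:,1],-BR[:,0],-BR[:,2]]/' h.py; python3 -c "
from h import *
go(bed((0,27,160)),TB)"
```

```text
t 3.9 pos [355.  182.  208.8] bed [329.   88.5  -2.7] F bed [-0.  -0.7  0.3] F [0.8 0.1 0.3] grip -0.0012366916785670375 0.0 j [-0.13  0.11  1.91  0.45  1.41  0.92]
turn units (now frame) [ 0.0038 -0.0003  0.0024] shift units in target frame [ 0.3074  1.6448 -0.8136] in now frame [ 0.3016  1.6508 -0.8036]
```

Emit:
{"api": "servo_tool", "payload": {
  "deltas": [
    [[0.038, 0.206, -0.101], [0.0038, -0.0003, 0.0024], 0],
    [[0.038, 0.206, -0.101], [0, 0, 0], 0],
    [[0.038, 0.206, -0.101], [0, 0, 0], 0],
    [[0.038, 0.206, -0.101], [0, 0, 0], 0],
    [[0.038, 0.206, -0.101], [0, 0, 0], 0],
    [[0.038, 0.206, -0.101], [0, 0, 0], 0],
    [[0.038, 0.206, -0.101], [0, 0, 0], 0],
    [[0.038, 0.206, -0.101], [0, 0, 0], 0]
  ]
}}

```text
time_s: 4.7
eef_pos: [547.8, -137.4, 183.3]
ee_rot: [-0.255, 0.949, 0.182, -0.048]
force: [0.3, 1.1, -0.2]
grip_width: 0.004
grip_force: 0.0
```

Emit:
{"api": "servo_tool", "payload": {
  "deltas": [
    [[0, 0, 0], [0, 0, 0], 0],
    [[0, 0, 0], [0, 0, 0], 0]
  ]
}}

```text
time_s: 4.9
eef_pos: [547.0, -135.9, 182.8]
ee_rot: [-0.256, 0.948, 0.182, -0.048]
force: [0.6, 0.2, 0.2]
grip_width: -0.0
grip_force: 0.0
```

```bash
python3 -c "
from h import *
go(bed((0,27,90)),TB)
a=optics.capture('top')[170:300,230:370]; b=optics.capture('scene')[120:280,225:345]
cv2.imwrite('pics/p1.png',np.hstack([cv2.resize(a,(420,390)),cv2.resize(b,(360,480))[:390]]))"
```

```text
t 4.9 pos [ 547.  -135.9  182.8] bed [ -1.1  26.1 157.8] F bed [ 0.  -0.6  0.2] F [0.6 0.2 0.2] grip -0.00028159524356069135 0.0 j [-0.59  0.65  1.2   0.3   1.73  0.59]
turn units (now frame) [-0.0017 -0.      0.0026] shift units in target frame [-0.0047 -0.0054  0.339 ] in now frame [-0.0046 -0.0045  0.339 ]
```

View pics/p1.png

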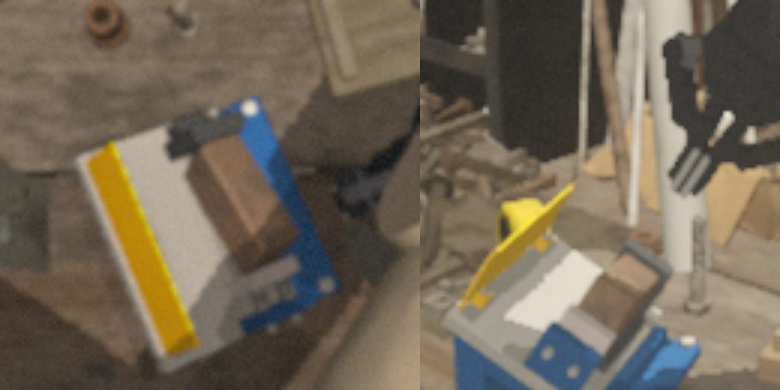

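The jig is undisturbed, with the closed fingers above and to the right of the block, in line with the bed normal. I'll descend, then press slowly.

Emit:
{"api": "servo_tool", "payload": {
  "deltas": [
    [[-0.005, -0.005, 0.13], [-0.0017, 0, 0.0026], 0],
    [[0, 0, 0.13], [0, 0, 0], 0],
    [[0, 0, 0.1], [0, 0, 0], 0],
    [[0, 0, 0], [0, 0, 0], 0]
  ]
}}

```text
time_s: 5.4
eef_pos: [531.2, -99.4, 120.9]
ee_rot: [-0.255, 0.949, 0.181, -0.049]
force: [0.7, 0.3, 0.5]
grip_width: -0.0
grip_force: 0.0
```

Emit:
{"api": "servo_tool", "payload": {
  "deltas": [
    [[0, 0, 0.015], [0, 0, 0], 0],
    [[0, 0, 0.015], [0, 0, 0], 0],
    [[0, 0, 0.015], [0, 0, 0], 0],
    [[0, 0, 0.015], [0, 0, 0], 0],
    [[0, 0, 0.015], [0, 0, 0], 0]
  ]
}}

```text
time_s: 5.9
eef_pos: [530.0, -94.8, 108.8]
ee_rot: [-0.254, 0.949, 0.18, -0.047]
force: [-0.2, 0.1, -0.2]
grip_width: -0.003
grip_force: 0.0
```

```bash
python3 -c "
from h import *
go(bed((0,27,45)),TB)"
```

```text
t 5.9 pos [530.  -94.8 108.8] bed [ 0.5 26.9 71.4] F bed [ 0.   0.2 -0.3] F [-0.2  0.1 -0.2] grip -0.002521913097920062 0.0 j [-0.55  0.66  1.39  0.31  1.52  0.57]
turn units (now frame) [ 0.0003 -0.0012  0.0008] shift units in target frame [-0.0006  0.0024  0.1322] in now frame [-0.0009  0.0024  0.1322]
```

Emit:
{"api": "servo_tool", "payload": {
  "deltas": [
    [[0, 0, 0.01], [0, 0, 0], 0],
    [[0, 0, 0.01], [0, 0, 0], 0],
    [[0, 0, 0.01], [0, 0, 0], 0],
    [[0, 0, 0.01], [0, 0, 0], 0],
    [[0, 0, 0.01], [0, 0, 0], 0]
  ]
}}

```text
time_s: 6.4
eef_pos: [528.2, -90.5, 100.5]
ee_rot: [-0.254, 0.949, 0.18, -0.047]
force: [-0.7, -4.1, 5.0]
grip_width: -0.001
grip_force: 2.4
```

Emit:
{"api": "servo_tool", "payload": {
  "deltas": [
    [[0, 0, 0.01], [0, 0, 0], 0],
    [[0, 0, 0.01], [0, 0, 0], 0],
    [[0, 0, 0.01], [0, 0, 0], 0],
    [[0, 0, 0.01], [0, 0, 0], 0]
  ]
}}

```text
time_s: 6.8
eef_pos: [526.6, -86.1, 92.9]
ee_rot: [-0.255, 0.949, 0.18, -0.047]
force: [0.6, -2.2, 2.3]
grip_width: -0.001
grip_force: 0.8
```

```bash
python3 -c "
from h import *
go(bed((0,27,45)),TB)"
```

```text
t 6.8 pos [526.6 -86.1  92.9] bed [ 0.6 26.9 53.1] F bed [-0.8  0.2  3.1] F [ 0.6 -2.2  2.3] grip -0.0010929557074996353 0.8354240795597434 j [-0.54  0.67  1.42  0.31  1.48  0.56]
turn units (now frame) [-0.     -0.001   0.0008] shift units in target frame [-0.0007  0.003   0.0403] in now frame [-0.0007  0.003   0.0403]
```

Block is going down under light force. I'll continue to the bed.

Emit:
{"api": "servo_tool", "payload": {
  "deltas": [
    [[0, 0, 0.01], [0, 0, 0], 0],
    [[0, 0, 0.01], [0, 0, 0], 0],
    [[0, 0, 0.01], [0, 0, 0], 0]
  ]
}}

```text
time_s: 7.1
eef_pos: [525.5, -83.2, 87.7]
ee_rot: [-0.255, 0.949, 0.18, -0.047]
force: [0.4, 0.5, -0.1]
grip_width: 0.002
grip_force: 0.0
```

Emit:
{"api": "servo_tool", "payload": {
  "deltas": [
    [[0, 0, 0.005], [0, 0, 0], 0],
    [[0, 0, 0.005], [0, 0, 0], 0]
  ]
}}

```text
time_s: 7.3
eef_pos: [525.3, -82.8, 86.8]
ee_rot: [-0.254, 0.949, 0.18, -0.047]
force: [-1.6, -3.7, 10.1]
grip_width: 0.002
grip_force: 5.3
```

```bash
python3 -c "
from h import *
go(bed((0,27,45)),TB)"
```

```text
t 7.3 pos [525.3 -82.8  86.8] bed [ 0.6 26.8 46. ] F bed [ 2.6  2.8 10.2] F [-1.6 -3.7 10.1] grip 0.001565155144330176 5.289933651220053 j [-0.53  0.67  1.44  0.32  1.46  0.56]
turn units (now frame) [ 0.0003 -0.0011  0.001 ] shift units in target frame [-0.0009  0.0031  0.0049] in now frame [-0.0009  0.0031  0.0049]
```

Emit:
{"api": "servo_tool", "payload": {
  "deltas": [
    [[0, 0, 0.004], [0, 0, 0], 0],
    [[0, 0, 0.003], [0, 0, 0], 0],
    [[0, 0, 0], [0, 0, 0], 0]
  ]
}}

```text
time_s: 7.6
eef_pos: [525.3, -82.8, 86.8]
ee_rot: [-0.254, 0.949, 0.18, -0.047]
force: [-2.6, -4.4, 14.7]
grip_width: 0.001
grip_force: 7.0
```

```bash
python3 -c "
from h import *
go(bed((0,27,45)),TB)"
```

```text
t 7.6 pos [525.3 -82.8  86.8] bed [ 0.6 26.8 46. ] F bed [ 4.6  4.1 14.3] F [-2.6 -4.4 14.7] grip 0.0007181348359147017 6.985688778804615 j [-0.53  0.67  1.44  0.32  1.46  0.56]
turn units (now frame) [ 0.0012 -0.0016  0.0012] shift units in target frame [-0.001   0.0031  0.0049] in now frame [-0.001   0.0031  0.0049]
```

Stiff contact at 46 mm, so the block is flat. I'll retract, open, and look.

Emit:
{"api": "servo_tool", "payload": {
  "deltas": [
    [[0, 0, -0.05], [0, 0, 0], 0],
    [[0, 0, -0.15], [0, 0, 0], 0],
    [[0, 0, -0.2], [0, 0, 0], 0],
    [[0, 0, -0.2], [0, 0, 0], 0],
    [[0, 0, 0], [0, 0, 0], 1],
    [[0, 0, 0], [0, 0, 0], 1],
    [[0, 0, 0], [0, 0, 0], 1]
  ]
}}

```text
time_s: 8.3
eef_pos: [546.2, -137.2, 187.9]
ee_rot: [-0.255, 0.949, 0.18, -0.048]
force: [0.4, 0.6, -0.9]
grip_width: 0.511
grip_force: 0.0
```

```bash
python3 -c "
from h import *
go(bed((0,-5,100)),TB)
A=optics.capture('top');B=optics.capture('scene');cv2.imwrite('pics/t2.png',A)
a=A[190:290,250:350]; b=B[170:270,225:325]
cv2.imwrite('pics/p2.png',np.hstack([cv2.resize(a,(400,400),interpolation=2),cv2.resize(b,(400,400),interpolation=2)]))
for z,x in((45,17),(45,-17)):
  for y in(-49,41): X=bed((x,y,z)); print((x,y,z),(proj('top',X)-[250,190])*4+1.5,(proj('scene',X)-[225,170])*4+1.5)"
```

```text
t 8.3 pos [ 546.2 -137.2  187.9] bed [  0.7  27.3 162.7] F bed [-0.1 -0.6 -1. ] F [ 0.4  0.6 -0.9] grip 0.5114508926505227 0.0 j [-0.59  0.64  1.2   0.29  1.74  0.59]
turn units (now frame) [-0.0011 -0.0002  0.0005] shift units in target frame [0.1613 0.0035 0.3134] in now frame [0.1611 0.0042 0.3135]
(17, -49, 45) [[186.23898565 116.16561983]] [[272.84764012 137.06869672]]
(17, 41, 45) [[251.98268758 272.71471709]] [[211.97214415 199.97200406]]
(-17, -49, 45) [[237.69533224  97.7780856 ]] [[319.84919322 170.82967042]]
(-17, 41, 45) [[302.56512539 251.12187515]] [[262.55375837 236.4606492 ]]
```

View pics/p2.png

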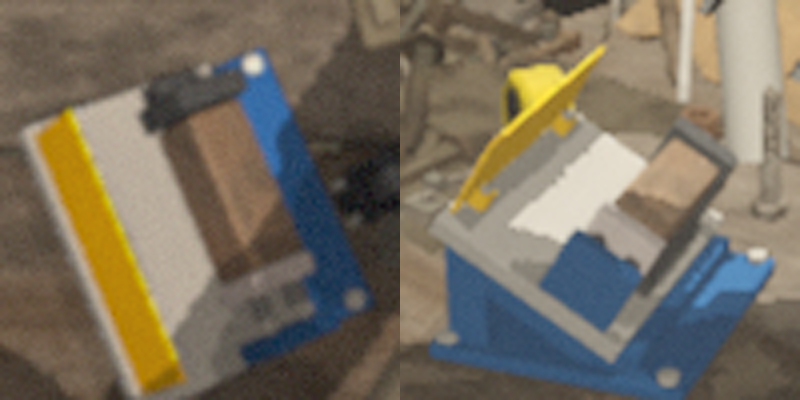

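The block now lies flat between the stops: top-view corners about (238,100) and (300,245), matching the prediction. Next I'll open fully, centre over it and descend for the grasp.

Emit:
{"api": "servo_tool", "payload": {
  "deltas": [
    [[0.05, 0, 0], [-0.0011, 0, 0.0005], 1],
    [[0.05, 0, 0], [0, 0, 0], 1],
    [[0.0515, -0.0015, 0], [0, 0, 0], 1],
    [[0, 0, 0.13], [0, 0, 0], 1],
    [[0, 0, 0.13], [0, 0, 0], 1],
    [[0, 0, 0.13], [0, 0, 0], 1],
    [[0, 0, 0.1], [0, 0, 0], 1],
    [[0, 0, 0], [0, 0, 0], 1]
  ]
}}

```text
time_s: 9.2
eef_pos: [556.4, -79.3, 102.3]
ee_rot: [-0.255, 0.949, 0.18, -0.049]
force: [-0.2, 0.1, -0.4]
grip_width: 0.997
grip_force: 0.0
```

```bash
python3 -c "
from h import *
go(bed((1,-3,15)),TB)"
```

```text
t 9.2 pos [556.4 -79.3 102.3] bed [ 1.4 -3.4 63.4] F bed [-0.   0.2 -0.4] F [-0.2  0.1 -0.4] grip 0.9972530405517216 0.0 j [-0.5   0.71  1.32  0.33  1.53  0.61]
turn units (now frame) [-0.0011  0.0011  0.0002] shift units in target frame [-0.0022  0.0019  0.2422] in now frame [-0.0018  0.0023  0.2422]
```

Emit:
{"api": "servo_tool", "payload": {
  "deltas": [
    [[-0.002, 0.002, 0.04], [-0.001, 0.001, 0], 1],
    [[0, 0, 0.04], [0, 0, 0], 1],
    [[0, 0, 0.04], [0, 0, 0], 1],
    [[0, 0, 0.04], [0, 0, 0], 1]
  ]
}}

```text
time_s: 9.6
eef_pos: [551.2, -66.6, 76.0]
ee_rot: [-0.253, 0.95, 0.18, -0.046]
force: [0.3, 0.7, -0.5]
grip_width: 1.001
grip_force: 0.0
```

Emit:
{"api": "servo_tool", "payload": {
  "deltas": [
    [[0, 0, 0.03], [0, 0, 0], 1],
    [[0, 0, 0.025], [0, 0, 0], 1],
    [[0, 0, 0.02], [0, 0, 0], 1],
    [[0, 0, 0], [0, 0, 0], 1]
  ]
}}

```text
time_s: 10.0
eef_pos: [548.2, -59.5, 62.9]
ee_rot: [-0.253, 0.949, 0.18, -0.047]
force: [0.9, 1.1, -0.1]
grip_width: 1.003
grip_force: 0.0
```

```bash
python3 -c "
from h import *
go(bed((1,-3,15)),TB)"
```

```text
t 10.0 pos [548.2 -59.5  62.9] bed [ 0.2 -3.  18.6] F bed [ 0.6 -1.2 -0.4] F [ 0.9  1.1 -0.1] grip 1.0025881901450908 0.0 j [-0.48  0.73  1.4   0.34  1.43  0.6 ]
turn units (now frame) [ 0.0019 -0.0017  0.0002] shift units in target frame [-0.0001 -0.0038  0.0181] in now frame [-0.0001 -0.0039  0.0181]
```

Emit:
{"api": "servo_tool", "payload": {
  "deltas": [
    [[0, -0.004, 0.016], [0.001, -0.001, 0], 1],
    [[0, 0, 0], [0, 0, 0], 0.7],
    [[0, 0, 0], [0, 0, 0], 0.6],
    [[0, 0, 0], [0, 0, 0], 0.5],
    [[0, 0, 0], [0, 0, 0], 0.45]
  ],
  "squeeze": 40
}}

```text
time_s: 10.5
eef_pos: [547.7, -57.7, 61.0]
ee_rot: [-0.253, 0.949, 0.18, -0.047]
force: [-0.2, 0.2, 0.0]
grip_width: 0.448
grip_force: 0.0
```

Emit:
{"api": "servo_tool", "payload": {
  "deltas": [
    [[0, 0, 0], [0, 0, 0], 0.4],
    [[0, 0, 0], [0, 0, 0], 0.35],
    [[0, 0, 0], [0, 0, 0], 0.2],
    [[0, 0, 0], [0, 0, 0], 0.1],
    [[0, 0, 0], [0, 0, 0], 0]
  ]
}}

```text
time_s: 11.0
eef_pos: [547.9, -58.0, 61.1]
ee_rot: [-0.253, 0.949, 0.18, -0.047]
force: [0.7, -4.3, 2.3]
grip_width: 0.39
grip_force: 40.7
```

```bash
python3 -c "
from h import *
go(bed((1,-3,100)),TB)"
```

```text
t 11.0 pos [547.9 -58.   61.1] bed [ 0.6 -3.3 16.3] F bed [-2.5  0.9  4.1] F [ 0.7 -4.3  2.3] grip 0.3898785910948199 40.707385540008545 j [-0.48  0.73  1.4   0.34  1.42  0.6 ]
turn units (now frame) [ 0.002  -0.0014  0.0003] shift units in target frame [-0.0013 -0.0021 -0.4186] in now frame [-4.000e-04 -8.000e-04 -4.186e-01]
```

The grip holds at about 33 mm with 40 N. I'll lift along the bed normal.

Emit:
{"api": "servo_tool", "payload": {
  "deltas": [
    [[0, 0, -0.015], [0, 0, 0], 0],
    [[0, 0, -0.025], [0, 0, 0], 0],
    [[0, 0, -0.03], [0, 0, 0], 0],
    [[0, 0, -0.03], [0, 0, 0], 0]
  ]
}}

```text
time_s: 11.4
eef_pos: [551.2, -66.9, 78.6]
ee_rot: [-0.254, 0.949, 0.18, -0.047]
force: [-1.0, 0.3, -1.5]
grip_width: 0.394
grip_force: 40.0
```

Emit:
{"api": "servo_tool", "payload": {
  "deltas": [
    [[0, 0, -0.06], [0, 0, 0], 0],
    [[0, 0, -0.08], [0, 0, 0], 0],
    [[0, 0, -0.08], [0, 0, 0], 0],
    [[0, 0, -0.08], [0, 0, 0], 0],
    [[0, 0, -0.08], [0, 0, 0], 0],
    [[0, 0, -0.08], [0, 0, 0], 0],
    [[0, 0, -0.04], [0, 0, 0], 0],
    [[0, 0, 0], [0, 0, 0], 0]
  ]
}}

```text
time_s: 12.2
eef_pos: [569.7, -114.0, 165.9]
ee_rot: [-0.253, 0.95, 0.18, -0.046]
force: [-0.1, 0.3, -2.9]
grip_width: 0.392
grip_force: 40.0
```

```bash
python3 -c "
from h import *
A=optics.capture('top');B=optics.capture('scene')
cv2.imwrite('pics/p3.png',np.hstack([cv2.resize(A[170:300,250:420],(510,390)),cv2.resize(B[130:260,235:325],(270,390))]))
d=np.array([BR[0,0],BR[1,0],0]);d/=np.linalg.norm(d);z=np.array([0,0,1.])
R=np.c_[-BR[:,1],-d,-z]; print(np.linalg.det(R)); go((541,-307,150),R)"
```

```text
1.0
t 12.3 pos [ 569.  -113.1  164.5] bed [  1.2  -2.8 135.4] F bed [-0.2 -0.4 -1.6] F [ 0.1  0.8 -1.5] grip 0.3921070906122137 40.013832449913025 j [-0.54  0.69  1.18  0.31  1.69  0.63]
turn units (now frame) [-3.325e-01 -8.000e-04 -1.000e-04] shift units in target frame [-0.485   0.851   0.0726] in now frame [-0.4847  0.7737 -0.3622]
```

View pics/p3.png

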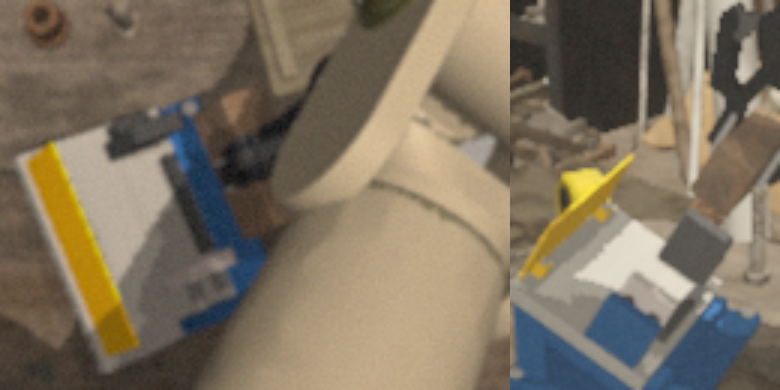

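The block is clear and held square, and the jig is empty. Next I'll move over the tray and level the tool.

Emit:
{"api": "servo_tool", "payload": {
  "deltas": [
    [[-0.06, 0.09, -0.07], [0, 0, 0], 0],
    [[-0.085, 0.116, -0.093], [0, 0, 0], 0],
    [[-0.085, 0.116, -0.093], [0, 0, 0], 0],
    [[-0.085, 0.116, -0.093], [0, 0, 0], 0],
    [[-0.085, 0.116, -0.093], [0, 0, 0], 0],
    [[-0.085, 0.12, -0.093], [0, 0, 0], 0],
    [[0, 0, 0], [0, 0, 0], 0]
  ]
}}

```text
time_s: 13.0
eef_pos: [539.9, -310.7, 189.3]
ee_rot: [-0.254, 0.95, 0.178, -0.047]
force: [-0.5, 0.1, -2.2]
grip_width: 0.391
grip_force: 40.5
```

Emit:
{"api": "servo_tool", "payload": {
  "deltas": [
    [[0, 0, 0], [-0.055, 0, 0], 0],
    [[0, 0, 0], [-0.0555, 0, 0], 0],
    [[0, 0, 0], [-0.0555, 0, 0], 0],
    [[0, 0, 0], [-0.0555, 0, 0], 0],
    [[0, 0, 0], [-0.0555, 0, 0], 0],
    [[0, 0, 0], [-0.0555, 0, 0], 0],
    [[0, 0, 0], [0, 0, 0], 0],
    [[0, 0, 0], [0, 0, 0], 0]
  ]
}}

```text
time_s: 13.8
eef_pos: [541.1, -306.4, 190.1]
ee_rot: [-0.001, 0.983, 0.186, 0.0]
force: [0.7, 0.0, -2.3]
grip_width: 0.392
grip_force: 40.7
```

```bash
python3 -c "
from h import *
A=optics.capture('top');B=optics.capture('scene')
cv2.imwrite('pics/p4.png',np.hstack([cv2.resize(A[180:310,340:490],(450,390)),cv2.resize(B[160:330,310:440],(298,390))]))
d=np.array([BR[0,0],BR[1,0],0]);d/=np.linalg.norm(d);z=np.array([0,0,1.])
R=np.c_[-BR[:,1],-d,-z]; go((541,-307,19+15),R)"
```

```text
t 13.9 pos [ 541.1 -307.3  189.8] bed [-133.8   94.2  242.6] F bed [-2.3  0.6 -1.4] F [-0.1 -1.5 -2.4] grip 0.38911200291558357 40.68991541862488 j [-0.71  0.56  1.24  0.    1.34  0.49]
turn units (now frame) [-0.0011 -0.0008 -0.0005] shift units in target frame [ 1.000e-04 -1.600e-03  7.792e-01] in now frame [-9.000e-04 -3.000e-04  7.792e-01]
```

View pics/p4.png

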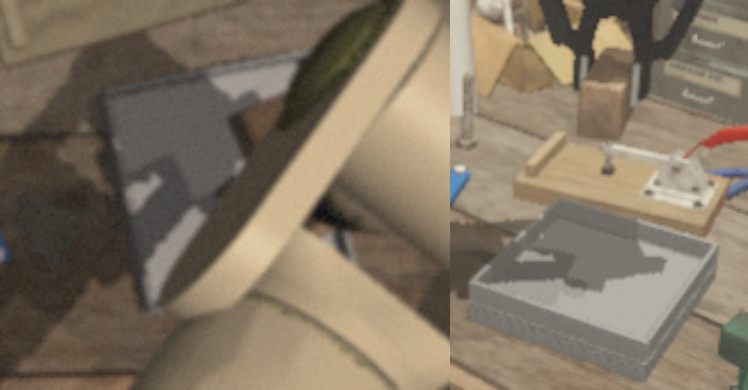

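The block hangs upright over the tray (scene crop block at (605,95), tray at (595,285)). I'll lower it.

Emit:
{"api": "servo_tool", "payload": {
  "deltas": [
    [[0, 0, 0.1], [-0.001, -0.001, 0], 0],
    [[0, 0, 0.14], [0, 0, 0], 0],
    [[0, 0, 0.14], [0, 0, 0], 0],
    [[0, 0, 0.14], [0, 0, 0], 0],
    [[0, 0, 0.1], [0, 0, 0], 0],
    [[0, 0, 0.06], [0, 0, 0], 0],
    [[0, 0, 0.02], [0, 0, 0], 0],
    [[0, 0, 0], [0, 0, 0], 0]
  ]
}}

```text
time_s: 14.7
eef_pos: [541.4, -307.7, 50.4]
ee_rot: [0.001, 0.983, 0.186, 0.0]
force: [-0.4, -0.4, -2.0]
grip_width: 0.392
grip_force: 40.7
```

Emit:
{"api": "servo_tool", "payload": {
  "deltas": [
    [[0, 0, 0.015], [0, 0, 0], 0],
    [[0, 0, 0.015], [0, 0, 0], 0],
    [[0, 0, 0.015], [0, 0, 0], 0],
    [[0, 0, 0.008], [0, 0, 0], 0],
    [[0, 0, 0.006], [0, 0, 0], 0],
    [[0, 0, 0], [0, 0, 0], 0]
  ]
}}

```text
time_s: 15.3
eef_pos: [541.3, -307.4, 38.4]
ee_rot: [0.001, 0.983, 0.186, 0.0]
force: [-0.2, 0.1, -2.4]
grip_width: 0.392
grip_force: 40.7
```

Emit:
{"api": "servo_tool", "payload": {
  "deltas": [
    [[0, 0, 0.006], [0, 0, 0], 0],
    [[0, 0, 0.006], [0, 0, 0], 0],
    [[0, 0, 0.004], [0, 0, 0], 0],
    [[0, 0, 0], [0, 0, 0], 0]
  ]
}}

```text
time_s: 15.7
eef_pos: [541.2, -307.4, 35.2]
ee_rot: [0.001, 0.983, 0.186, 0.0]
force: [-0.3, -0.8, -1.6]
grip_width: 0.389
grip_force: 40.7
```

Emit:
{"api": "servo_tool", "payload": {
  "deltas": [
    [[0, 0, 0.004], [0, 0, 0], 0],
    [[0, 0, 0.004], [0, 0, 0], 0],
    [[0, 0, 0], [0, 0, 0], 0]
  ]
}}

```text
time_s: 16.0
eef_pos: [541.4, -307.6, 34.5]
ee_rot: [0.001, 0.983, 0.186, 0.0]
force: [-2.8, 0.6, 4.5]
grip_width: 0.393
grip_force: 41.5
```

Contact is at the expected height (34.5 mm) with +4.5 N. I'll release slowly and retract.

Emit:
{"api": "servo_tool", "payload": {
  "deltas": [
    [[0, 0, 0], [0, 0, 0], 0.4],
    [[0, 0, 0], [0, 0, 0], 0.45],
    [[0, 0, 0], [0, 0, 0], 0.55],
    [[0, 0, 0], [0, 0, 0], 0.7],
    [[0, 0, 0], [0, 0, 0], 0.85],
    [[0, 0, 0], [0, 0, 0], 1],
    [[0, 0, 0], [0, 0, 0], 1],
    [[0, 0, 0], [0, 0, 0], 1]
  ],
  "squeeze": 20
}}

```text
time_s: 16.8
eef_pos: [541.3, -307.5, 33.7]
ee_rot: [0.001, 0.983, 0.186, 0.0]
force: [0.8, -0.6, 0.7]
grip_width: 1.001
grip_force: 0.0
```

Emit:
{"api": "servo_tool", "payload": {
  "deltas": [
    [[0, 0, -0.03], [0, 0, 0], 1],
    [[0, 0, -0.08], [0, 0, 0], 1],
    [[0, 0, -0.15], [0, 0, 0], 1],
    [[0, 0, -0.2], [0, 0, 0], 1],
    [[0, 0, -0.2], [0, 0, 0], 1],
    [[0, 0, -0.15], [0, 0, 0], 1],
    [[0, 0, -0.1], [0, 0, 0], 1],
    [[0, 0, 0], [0, 0, 0], 1]
  ]
}}

```text
time_s: 17.6
eef_pos: [541.9, -307.7, 219.3]
ee_rot: [0.003, 0.983, 0.186, 0.002]
force: [0.7, -0.9, 0.7]
grip_width: 0.997
grip_force: 0.0
```

```bash
python3 -c "
from h import *
go((541,-307,34))
A=optics.capture('top');B=optics.capture('scene')
cv2.imwrite('pics/p5.png',np.hstack([cv2.resize(A[160:310,180:480],(400,200)),cv2.resize(B[170:330,220:440],(398,290))[:200] if 0 else cv2.resize(B[200:330,300:440],(215,200))]))"
```

```text
t 17.6 pos [ 541.9 -307.7  219.3] bed [-119.7   93.6  268.4] F bed [-0.6 -0.3  1.2] F [ 0.7 -0.9  0.7] grip 0.9968302235532327 0.0 j [-0.7   0.54  1.2  -0.    1.4   0.49]
turn units (now frame) [0. 0. 0.] shift units in target frame [-0.0058 -0.0119  0.9262] in now frame [-0.0058 -0.0119  0.9262]
```

View pics/p5.png

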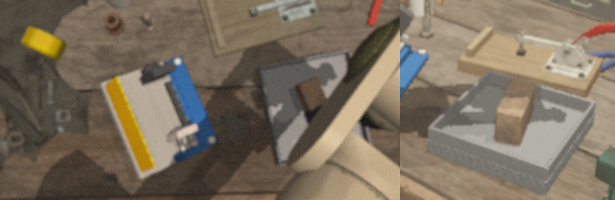

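The block stands upright in the middle of the tray (scene crop around (515,110)). The spool, tape and bolt have not moved, and the gripper is clear, so I'm handing in.

```bash
python3 -c "
from rig import ctrl
print(ctrl.finish_job())"
```

```text
the job is handed in; nothing more can be done
None
```

I pressed the block flat, lifted it clear of the jig and set it upright in the middle of the tray, with the spool, tape and bolt unmoved in the last picture; I handed in at about 17.7 s, and the hand-in returned no verdict.

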